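# Lock the key box with its slot key

## Robot

A 6-joint arm with a two-finger parallel gripper is mounted at the origin on the work surface. World frame = base frame: x ahead of the robot, y to its left, z up, the work surface at z = 0. Lengths are in m, angles in degrees, forces in N, time in s.
With the tool pointing down it reaches from about 0.425 to 0.95 m from the base axis. Payload 14.7 kg.
Tool frame: the origin (TCP) lies on the centre line of the jaws, within the pads' length; the fingertips stand 14 mm ahead of it and the grasp point (between the pads) lies 5 mm behind it; z points along the fingers, y is the line along which they close (so a half turn about z gives the same grasp; the last joint's range is limited). The gripper opens to 85 mm and grips with 20 to 120 N. Pads are 22 mm wide; open, the fingers measure 114 mm over their backs; the gripper's body (76 mm by 85 mm) begins 54 mm behind the grasp point. The pads swing forward as they close: fully open they stand 13 mm farther back than shut.
Start: joints at [73.82, 27.513, 91.461, -0, 61.026, -2.67], TCP at [0.152, 0.632, 0.222] pointing down, gripper open.
Joint ranges: [-157.49, 157.49], [-46.99, 117.5], [13.45, 153.17], [-89.5, 269.5], [5.16, 153.95], [-167.48, 167.48]. Speed limits (degrees/s): [108.29, 108.29, 136.94, 172.46, 172.46, 172.46].

## Interface

Orientations are given as [roll, pitch, yaw] about the fixed x, y, z axes, in that order (R = Rz(yaw) Ry(pitch) Rx(roll)).
In Python, from cell import env, cams gives the robot as it stands.
- The arm moves only by the tool play_rows, never from a script. Its argument "increments" is a list that holds one entry, the list of rows, each a list of 7 numbers: the shift along the tool's x, y, z in units of 80 mm (1.0 is 80 mm), then the turn, a rotation vector about the tool's x, y, z in units of pi rad (1.0 is pi rad), then the opening, from -1 (shut) to 1 (fully open). In form: [[[dx, dy, dz, ax, ay, az, fingers], ...]]. A call has 1 to 20 rows; each row shifts and turns the commanded pose from where the row before left it, along the tool's axes as they then stand; what a row does not reach is not made up. A row lasts 1/12 s, in which the tool goes at most 41.7 mm and 7.16 degrees, less where a joint would pass 70% of its speed; a pose out of reach is approached as far as the arm can. A call with a number of a shift or a turn outside -1 to 1 is refused whole. A call with a gripper value outside its range is refused whole. The fingers move at their own pace and stop on an object; "newtons" is the grip in N (left out, the last holds). Time passes only in rows, so rows that do not move let the fingers close. It gives the time, the measured TCP pose, the force, the opening and the grip force at its end, in the units of the state.
- env.state(): the state, without advancing time (a new reading comes with each control period).
- cams.get_image(name): name is "side" or "top"; returns a dict with "color" (420x560x3 uint8, blue, green, red), "mtx" (3x3 intrinsics, pixels), "distortion" ([k1, k2, p1, p2, k3] as OpenCV has them; the pictures are not rectified), "extrinsics" (4x4, takes a point from world to camera coordinates). Camera axes: x right, y down, z forward; pixel columns grow to the right and rows downward; lengths in m; the calibration is good to about 2 mm. A picture is of the moment at which its call begins. There is no depth.
- env.job_done(): hands the job in; it is judged then, once.
The state is a dict: "time": time; "joints": joint angles; "joint_velocities": joint speeds; "effort": joint torques, N m; "tool_pos": TCP position; "tool_rot": TCP orientation; "ft_force": force on the tool from outside, world axes, zero at the start; "moment": the same for the moment, N m; "opening": finger opening in m; "finger_force": force on a finger pad.
Only numpy, scipy, OpenCV 4.12 (cv2) and the standard library are available. Lean on these libraries where they do the work, as an engineer would, in place of code of your own. Each camera call takes 0.05 s, during which the arm holds its last target. There are 200 camera calls.

## Task

Lock the steel key box: lift its flat-bladed key out of the wooden stand, put the blade into the slot of the box's lock knob, and with it turn the knob clockwise until it clicks over its detent and stays at its stop. Then put the key back upright in the slot of its stand, pushed fully home, and let go of it. Leave the other things on the bench where they are.

Things in the scene. Friction and masses are not known exactly. Their poses are not given: they have to be found in the camera images.
- keybox: Stainless steel key box lying on its back, fixed to the bench, 110 (x) x 150 (y) x 60 mm high, push-button latch on its -x side. Origin: centre of its underside. The lock knob stands on its top, axis vertical through box point x = 0, y = -30 mm.
- lock (a joint): Angle of the lock knob (rad): grows clockwise seen from above, 0 = unlocked (the start), 1.40 = hard stop (locked). An over-centre spring resists all the way (up to 0.25 N m with friction) to its crest at about 1.05 rad, then snaps the knob on to the stop and holds it there; let go short of the crest, it springs back to 0.
- lock_slot (a point): Centre of the mouth of the slot in the lock knob's top face, 81 mm above the bench; turns with the knob. x runs along the slot, y across, z up. Slot 21.5 mm long, 7.5 mm wide, 17 mm deep, 1.5 mm chamfer at the mouth. A half turn of the key makes no difference. The ribbed round knob is 56 mm across, 20 mm high.
- key: Loose steel key, about 70 g, 60 mm tall, upright in its stand. Origin: middle of the blade's end; z runs up the key. Blade 18 (x) x 4 mm (y), z = 0 to 16 mm; round flange 30 mm across, z = 16 to 20 mm, rests on knob or stand when fully in; flat grip plate 34 (x) x 12 mm (y), z = 20 to 60 mm: grip it from above across the 12 mm. Blade play in the lock slot: 0.2 rad either way.
- key_tip (a point): Centre of the end of the key's blade (the origin of the key).
- stand: Key stand, fixed to the bench: wooden block 64 (x) x 56 (y) x 30 mm high on a 76 x 68 x 4 mm foot. Origin: centre of its underside.
- stand_slot (a point): Centre of the mouth of the slot in the stand's top face, 30 mm above the bench. The slot runs along its x axis: 22 mm long, 8 mm wide, 24 mm deep, with a 1.5 mm chamfer. With the key fully home its flange rests on this face and its tip is 16 mm below it.
- umbrella_handle: Bystander: pink plastic crook handle of an umbrella, about 100 x 150 mm, 22 mm thick, lying flat. Leave it alone. Origin on the bench inside the crook.
- coaster: Bystander: round wooden coaster, 94 mm across, 9 mm thick. Leave it alone. Origin: centre of its underside.
- hanko_tube: Bystander: black lacquered hanko case, 85 x 22 x 22 mm, lying along its x axis. Leave it alone. Origin: centre of its underside.
- shoe_grip: Bystander: dark silicone shoe grip pad, 50 x 90 mm, 9 mm thick. Leave it alone. Origin: centre of its underside.
There are look-alikes about, which are no part of the job. Of the things that look like the stand, the smallest one is meant.

How it is judged (in metres and radians):
On the way, in this order (a step that is already met when the one before it is completed fails the run):
1. the key's blade is at least 8 mm deep in the lock slot, before the knob has been turned past 0.6 rad (horizontal distance between key_tip and lock_slot below 0.005 m and z of key_tip in the frame of lock_slot below -0.008 m and value of joint lock below 0.6 rad), for 0.1 s.
2. the knob has been turned past its detent to its stop (over 1.30 rad) while the blade is still in the slot (horizontal distance between key_tip and lock_slot below 0.007 m and z of key_tip in the frame of lock_slot below -0.005 m and value of joint lock above 1.3 rad), for 0.2 s.
At the end, for the whole second after the job is handed in: The lock knob is past its detent (over 1.30 rad of 1.40); the key stands at rest in the slot of its stand, its tip over 12 mm below the stand's top and within 6 mm of the slot's centre, leaning less than 7 degrees (value of joint lock above 1.3 rad and horizontal distance between key_tip and stand_slot below 0.006 m and z of key_tip in the frame of stand_slot below -0.012 m and angle between key's own z axis and vertical below 0.12 rad and linear speed of key below 0.02 m/s); the robot touches nothing.
It fails at once if a bystander has been moved by more than 20 mm (distance of any of umbrella_handle, coaster, hanko_tube, shoe_grip from where it was at the start of the episode above 0.02 m).
It also fails if it takes over 56 s, if anything falls off the work surface, if the arm or the gripper's body presses on something with over 40 N, if the wrist force passes 120 N, or if a joint passes its speed limit or range.

## Working session

There is one attempt and no reset: what is moved stays moved. The work goes in short steps, Python scripts to look and compute and a tool call to move; the robot and the scene stay as the last step left them, time stands still between calls to the robot, and variables do not carry over. Pictures are saved under pics/ and viewed, at most 10 in all, crops included, and the job is handed in when it is done.

Besides the shell and the picture viewer there is one more tool, called by a JSON object that holds its "fn" and its "kwargs", one argument or row to a line. play_rows: Moves the arm, as the interface text tells. Its arguments: {"type":"object","properties":{"increments":{"type":"array","items":{"type":"array","items":{"type":"array","items":{"type":"number","minimum":-1,"maximum":1}}}},"newtons":{"type":"number"}},"required":["increments"]}

```bash
mkdir -p pics; ls
python3 - <<'E'
from cell import env,cams
import cv2,numpy as np
for n in("top","side"):
    d=cams.get_image(n);cv2.imwrite(f"pics/{n}0.png",d["color"]);np.savez(f"pics/{n}0.npz",**d)
    E=d["extrinsics"];print(n,np.round(-E[:3,:3].T@E[:3,3],3),np.round(d["mtx"],1).tolist(),d["distortion"])
print(env.state())
E
```

```text
pics
top [ 0.522 -0.003  0.866] [[479.2, 0.0, 278.7], [0.0, 479.2, 205.1], [0.0, 0.0, 1.0]] [-0.04026293  0.          0.          0.          0.        ]
side [ 0.53  -0.763  0.581] [[495.5, 0.0, 274.5], [0.0, 495.5, 216.7], [0.0, 0.0, 1.0]] [0.03319189 0.         0.         0.         0.        ]
{'time': 0.1, 'joints': array([ 7.38208698e+01,  2.75467004e+01,  9.14896632e+01, -2.13550936e-03,
        6.10265544e+01, -2.66961943e+00]), 'joint_velocities': array([ 0.0053226 , -0.14983368, -0.02327251, -0.01092344,  0.1077789 ,
       -0.00428919]), 'effort': array([-4.69441311e-04, -9.52264166e+01, -4.31033742e+01, -4.51725673e-04,
        5.59353124e-03,  1.01514390e-04]), 'tool_pos': array([0.15172672, 0.63165507, 0.22123471]), 'tool_rot': array([-1.79937063e+02, -1.06544105e-03,  1.66491524e+02]), 'ft_force': array([-0.49132047,  0.03210403, -0.71444213]), 'moment': array([-0.01226234,  0.05289561,  0.01116431]), 'finger_force': 0.0, 'opening': 0.08549374454781786}
```

View pics/top0.png

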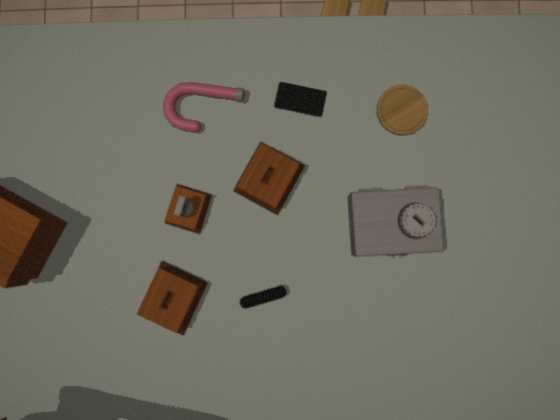

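View pics/side0.png

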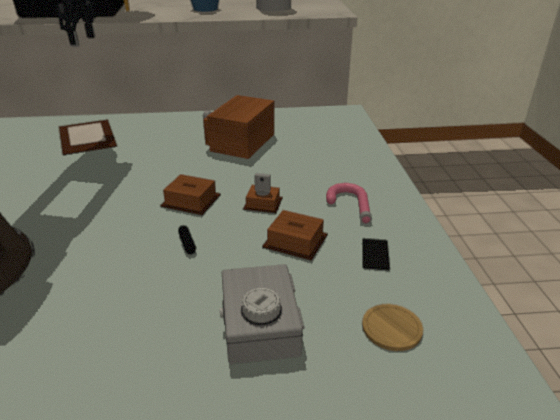

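The key stands in the smallest stand (top view about (187,208)), and the box's knob is at about (418,220). I'll enlarge both in both cameras.

```bash
cat > h.py <<'E'
import numpy as np,cv2
def load(n):return np.load(f"pics/{n}.npz")
def ray(d,uv,z):
    p=cv2.undistortPoints(np.array([[uv]],float),d["mtx"],d["distortion"])[0,0]
    E=d["extrinsics"];R=E[:3,:3];c=-R.T@E[:3,3];v=R.T@np.array([*p,1]);return c+v*(z-c[2])/v[2]
def proj(d,P):
    E=d["extrinsics"];return cv2.projectPoints(np.array(P,float).reshape(-1,3),cv2.Rodrigues(E[:3,:3])[0],E[:3,3],d["mtx"],d["distortion"])[0][:,0]
def crop(d,x,y,w,h,k):
    return cv2.resize(d["color"][y:y+h,x:x+w],None,fx=k,fy=k,interpolation=cv2.INTER_CUBIC)
E
python3 - <<'E'
from h import *
t,s=load("top0"),load("side0")
a=np.hstack([crop(t,160,180,56,56,7),crop(t,390,192,56,56,7)])
b=np.hstack([crop(s,240,165,49,49,8)[:,:392],crop(s,235,280,49,49,8)])
m=np.vstack([a[:300],b[:300]]) if 0 else np.vstack([cv2.resize(a,(600,300)),cv2.resize(b,(600,300))])
m=np.clip(m.astype(float)*1.5,0,255).astype(np.uint8)
cv2.imwrite("pics/m1.png",m)
for uv,z in(((187,207),.074),((418,220),.081),((269,178),.03)):print(ray(t,uv,z).round(3))
print(ray(s,(262,180),.074).round(3),ray(s,(262,303),.081).round(3))
E
```

```text
[0.585 0.158 0.074]
[ 0.557 -0.223  0.081]
[0.637 0.022 0.03 ]
[0.587 0.144 0.074] [ 0.559 -0.232  0.081]
```

View pics/m1.png

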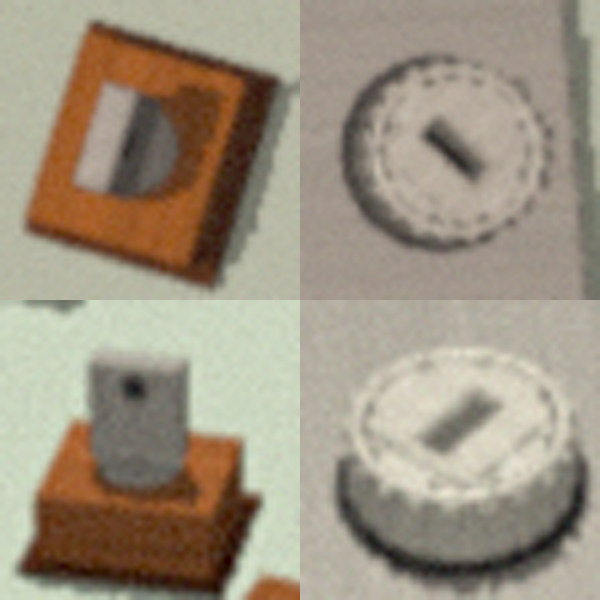

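```bash
cat >> h.py <<'E'
def tri(ds,uvs):
    from scipy.optimize import least_squares
    f=lambda P:np.concatenate([proj(d,P)[0]-u for d,u in zip(ds,uvs)])
    r=least_squares(f,[.58,0,.05]);return r.x,r.fun
E
python3 - <<'E'
from h import *
t,s=load("top0"),load("side0")
T=lambda x,y,ox,oy,k,cx,cy:(ox+(x-cx)/k-.5,oy+(y-cy)/k-.5)
kt=lambda x,y:T(x,y,160,180,300/56,0,0); lt=lambda x,y:T(x,y,390,192,300/56,300,0)
ks=lambda x,y:T(x,y,240,165,300/49,0,300); ls=lambda x,y:T(x,y,235,280,300/49,300,300)
def show(n,d,pts,z):
    P=np.array([ray(d,p,z) for p in pts]);print(n,P.mean(0).round(4),[(round(np.hypot(*(b-a)[:2]),4),round(np.degrees(np.arctan2(*(b-a)[1::-1])),1)) for a,b in zip(P,np.roll(P,-1,0))])
show("key top",t,[kt(*p) for p in((105,82),(137,93),(107,196),(75,188))],.074)
show("stand top",t,[kt(*p) for p in((92,25),(245,72),(187,265),(28,228))],.03)
show("stand side",s,[ks(*p) for p in((72,425),(242,438),(222,522),(38,495))],.03)
show("slot top",t,[lt(*p) for p in((426,127),(438,118),(482,170),(470,182))],.081)
show("slot side",s,[ls(*p) for p in((418,440),(438,452),(500,402),(480,390))],.081)
show("key side",s,[ks(*p) for p in((96,349),(188,353),(187,362),(91,361))],.074)
print(tri([t,s],[kt(106,140),ks(140,356)]),tri([t,s],[lt(454,150),ls(459,421)]))
E
```

```text
key top [0.5872 0.1708 0.074 ] [(np.float64(0.0107), np.float64(-109.7)), (np.float64(0.0333), np.float64(163.8)), (np.float64(0.0103), np.float64(75.3)), (np.float64(0.0342), np.float64(-15.7))]
stand top [0.5882 0.1699 0.03  ] [(np.float64(0.0532), np.float64(-107.9)), (np.float64(0.0659), np.float64(163.1)), (np.float64(0.0539), np.float64(76.2)), (np.float64(0.0698), np.float64(-17.4))]
stand side [0.5895 0.1683 0.03  ] [(np.float64(0.0628), np.float64(-14.5)), (np.float64(0.0585), np.float64(-102.6)), (np.float64(0.0673), np.float64(158.6)), (np.float64(0.0504), np.float64(73.2))]
slot top [ 0.5581 -0.2236  0.081 ] [(np.float64(0.0047), np.float64(-54.5)), (np.float64(0.0207), np.float64(-141.3)), (np.float64(0.0053), np.float64(133.4)), (np.float64(0.0214), np.float64(37.1))]
slot side [ 0.5578 -0.2242  0.081 ] [(np.float64(0.0063), np.float64(-45.5)), (np.float64(0.0224), np.float64(44.6)), (np.float64(0.0065), np.float64(133.6)), (np.float64(0.0225), np.float64(-135.1))]
key side [0.5895 0.1712 0.074 ] [(np.float64(0.0324), np.float64(-11.0)), (np.float64(0.0066), np.float64(-98.0)), (np.float64(0.0335), np.float64(172.9)), (np.float64(0.0089), np.float64(75.2))]
(array([0.58794774, 0.17070311, 0.07428464]), array([ 0.00204301, -0.49843314, -0.63531475,  0.07086532])) (array([ 0.55781653, -0.22370204,  0.08047019]), array([ 0.00048916,  0.05991839,  0.05312236, -0.00484474]))
```

```bash
cat >> h.py <<'E'
def plan(target,yaw):
    from cell import env
    s=env.state();p=np.array(s["tool_pos"]);r,pt,y=s["tool_rot"]
    from scipy.spatial.transform import Rotation as R
    Rc=R.from_euler("xyz",[r,pt,y],degrees=True);Rt=R.from_euler("xyz",[180,0,yaw],degrees=True)
    d=Rc.inv().apply(np.array(target)-p);w=(Rc.inv()*Rt).as_rotvec()
    print("t",s["time"],"pos",p.round(4),"rot",np.round([r,pt,y],2),"shift/80mm",(d/.08).round(4),"turn/pi",(w/np.pi).round(4),"minrows",np.ceil(np.linalg.norm(d)/.03),np.ceil(np.degrees(np.linalg.norm(w))/6))
E
python3 - <<'E'
from h import *
t,s=load("top0"),load("side0")
for z in(0,.1):print(z,ray(s,(275,101),z).round(3),ray(t,(65,226),z).round(3))
plan([.588,.1705,.21],164)
E
```

```text
0 [0.676 0.801 0.   ] [0.559 0.398 0.   ]
0.1 [0.651 0.532 0.1  ] [0.555 0.352 0.1  ]
t 0.1 pos [0.1517 0.6317 0.2212] rot [-179.94   -0.    166.49] shift/80mm [-6.6491 -4.331   0.1451] turn/pi [-0.0003  0.      0.0138] minrows 22.0 1.0
```

{"fn": "play_rows", "kwargs": {
  "increments": [
    [[-0.3325, -0.2165, 0, 0, 0, 0.0007, 1], [-0.3325, -0.2165, 0, 0, 0, 0.0007, 1], [-0.3325, -0.2165, 0, 0, 0, 0.0007, 1], [-0.3325, -0.2165, 0, 0, 0, 0.0007, 1], [-0.3325, -0.2165, 0, 0, 0, 0.0007, 1], [-0.3325, -0.2165, 0, 0, 0, 0.0007, 1], [-0.3325, -0.2165, 0, 0, 0, 0.0007, 1], [-0.3325, -0.2165, 0, 0, 0, 0.0007, 1], [-0.3325, -0.2165, 0, 0, 0, 0.0007, 1], [-0.3325, -0.2165, 0, 0, 0, 0.0007, 1], [-0.3325, -0.2165, 0, 0, 0, 0.0007, 1], [-0.3325, -0.2165, 0, 0, 0, 0.0007, 0.5], [-0.3325, -0.2165, 0, 0, 0, 0.0007, 0.2], [-0.3325, -0.2165, 0, 0, 0, 0.0007, 0.2], [-0.3325, -0.2165, 0, 0, 0, 0.0007, 0.2], [-0.3325, -0.2165, 0, 0, 0, 0.0007, 0.2], [-0.3325, -0.2165, 0, 0, 0, 0.0007, 0.2], [-0.3325, -0.2165, 0, 0, 0, 0.0007, 0.2], [-0.3325, -0.2165, 0, 0, 0, 0.0007, 0.2], [-0.3325, -0.2165, 0, 0, 0, 0.0007, 0.2]]
  ]
}}

```text
time: 1.77
tool_pos: [0.5791, 0.1605, 0.2215]
tool_rot: [-180.0, -0.0, 164.0]
ft_force: [1.3, -0.3, -0.2]
opening: 0.0511
finger_force: 0.0
```

Run:
```python
from h import *
plan([.588,.1705,.053],164)
```

```text
t 1.7667 pos [0.5791 0.1605 0.2215] rot [-1.7999e+02 -3.0000e-02  1.6396e+02] shift/80mm [-0.0736  0.1514  2.1064] turn/pi [-0.0001 -0.0002 -0.0002] minrows 6.0 1.0
```

{"fn": "play_rows", "kwargs": {
  "increments": [
    [[-0.0735, 0.0757, 0.1, 0, 0, 0, 0.2], [0, 0.0757, 0.2, 0, 0, 0, 0.2], [0, 0, 0.3, 0, 0, 0, 0.2], [0, 0, 0.3, 0, 0, 0, 0.2], [0, 0, 0.2, 0, 0, 0, 0.2], [0, 0, 0.1, 0, 0, 0, 0.2], [0, 0, 0, 0, 0, 0, 0.2], [0, 0, 0, 0, 0, 0, 0.2], [0, 0, 0, 0, 0, 0, 0.2]]
  ]
}}

```text
time: 2.52
tool_pos: [0.5881, 0.1722, 0.1269]
tool_rot: [180.0, 0.1, 164.0]
ft_force: [-0.5, -0.5, -0.3]
opening: 0.0513
finger_force: 0.0
```

Run:
```python
from h import *
from cell import cams
plan([.588,.1705,.053],164)
for n in("top","side"):
    d=cams.get_image(n);np.savez(f"pics/{n}1.npz",**d)
t,s=load("top1"),load("side1")
m=np.hstack([crop(t,150,160,80,100,5),crop(s,220,120,80,100,5)])
cv2.imwrite("pics/m2.png",np.clip(m.astype(float)*1.5,0,255).astype(np.uint8))
```

```text
t 2.5167 pos [0.5881 0.1722 0.1269] rot [1.7996e+02 7.0000e-02 1.6398e+02] shift/80mm [-0.0036 -0.0213  0.9234] turn/pi [ 0.0002  0.0004 -0.0001] minrows 3.0 1.0
```

View pics/m2.png

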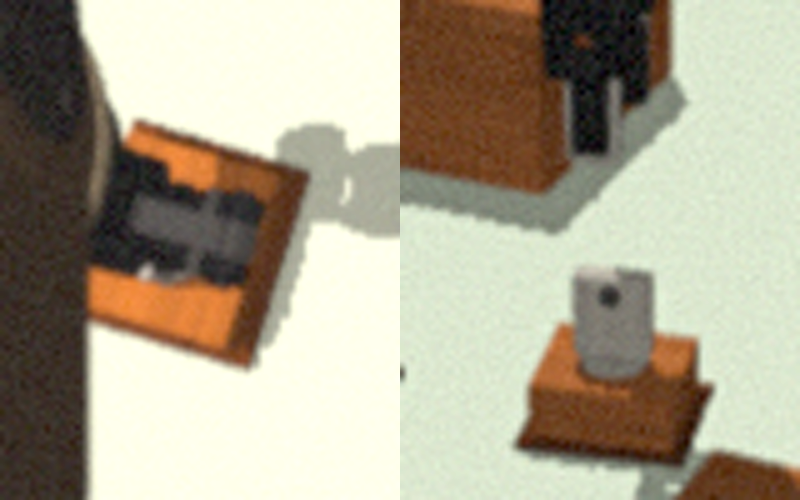

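The side view shows the near finger centred at about px (258.6,151), above and slightly behind the key plate (x about 262.8). I'll check that against the projection from the TCP.

Run:
```python
from h import *
s=load("side1")
p=np.array([.5881,.1722,.1269]);yv=np.array([.2756,.9613,0])
for o in(-.0257,-.032,-.038):
  for dz in(-.014,-.006):print(o,dz,proj(s,p+yv*o+[0,0,dz]).round(1))
```

```text
-0.0257 -0.014 [[258.8 162.7]]
-0.0257 -0.006 [[258.7 159.2]]
-0.032 -0.014 [[258.2 164.1]]
-0.032 -0.006 [[258.1 160.5]]
-0.038 -0.014 [[257.6 165.4]]
-0.038 -0.006 [[257.5 161.9]]
```

{"fn": "play_rows", "kwargs": {
  "increments": [
    [[-0.0036, -0.0213, 0.2, 0, 0, 0, 0.2], [0, 0, 0.25, 0, 0, 0, 0.2], [0, 0, 0.25, 0, 0, 0, 0.2], [0, 0, 0.15, 0, 0, 0, 0.2], [0, 0, 0.073, 0, 0, 0, 0.2], [0, 0, 0, 0, 0, 0, 0.2], [0, 0, 0, 0, 0, 0, 0.2], [0, 0, 0, 0, 0, 0, -0.4], [0, 0, 0, 0, 0, 0, -0.4], [0, 0, 0, 0, 0, 0, -0.55], [0, 0, 0, 0, 0, 0, -0.6], [0, 0, 0, 0, 0, 0, -0.65], [0, 0, 0, 0, 0, 0, -0.7], [0, 0, 0, 0, 0, 0, -0.8], [0, 0, 0, 0, 0, 0, -1], [0, 0, 0, 0, 0, 0, -1], [0, 0, 0, 0, 0, 0, -1], [0, 0, 0, 0, 0, 0, -1]]
  ],
  "newtons": 60
}}

```text
time: 4.12
tool_pos: [0.5874, 0.1703, 0.0521]
tool_rot: [180.0, 0.0, 164.0]
ft_force: [-0.7, 1.3, 6.8]
opening: 0.01
finger_force: 59.1
```

{"fn": "play_rows", "kwargs": {
  "increments": [
    [[0, 0, -0.05, 0, 0, 0, -1], [0, 0, -0.1, 0, 0, 0, -1], [0, 0, -0.15, 0, 0, 0, -1], [0, 0, -0.25, 0, 0, 0, -1], [0, 0, -0.3, 0, 0, 0, -1], [0, 0, -0.3, 0, 0, 0, -1], [0, 0, -0.25, 0, 0, 0, -1], [0, 0, -0.1, 0, 0, 0, -1], [0, 0, 0, 0, 0, 0, -1], [0, 0, 0, 0, 0, 0, -1]]
  ]
}}

```text
time: 4.95
tool_pos: [0.5871, 0.1702, 0.1721]
tool_rot: [180.0, 0.0, 164.0]
ft_force: [0.1, -0.2, -1.0]
opening: 0.0106
finger_force: 58.6
```

Run:
```python
from h import *
from cell import cams
plan([.5578,-.2237,.17],221)
for n in("top","side"):
    d=cams.get_image(n);np.savez(f"pics/{n}2.npz",**d)
t,s=load("top2"),load("side2")
m=np.hstack([crop(t,150,160,80,100,5),crop(s,220,110,80,100,5)])
cv2.imwrite("pics/m3.png",np.clip(m.astype(float)*1.5,0,255).astype(np.uint8))
# lock slot angle: dark pixels
for n,(x,y) in(("top0",(418,220)),("side0",(261,300))):
    d=load(n);g=cv2.GaussianBlur(d["color"],(0,0),.6)[...,1].astype(float)
    P=[(ray(d,(u,v),.081),g[v,u]) for u in range(x-10,x+11) for v in range(y-8,y+9)]
    X=np.array([p[0][:2] for p in P]);w=np.array([p[1] for p in P])
    c=X-[.5578,-.2237];k=np.hypot(*c.T)<.0145;W=np.clip(np.percentile(w[k],60)-w[k]-8,0,None);X=X[k];mu=W@X/W.sum();C=(X-mu).T@np.diag(W)@(X-mu)
    e,V=np.linalg.eigh(C);v=V[:,1];print(n,mu.round(4),np.degrees(np.arctan2(v[1],v[0]))%180,np.sqrt(e/W.sum()))
```

```text
t 4.95 pos [0.5871 0.1702 0.1721] rot [1.7999e+02 2.0000e-02 1.6397e+02] shift/80mm [-1.0075 -4.8333  0.0252] turn/pi [-0.000e+00  2.000e-04 -3.168e-01] minrows 14.0 10.0
top0 [ 0.5576 -0.2234] 45.099123194672 [0.00233144 0.00603836]
side0 [ 0.5577 -0.2253] 47.00740406168145 [0.0025816  0.00626308]
```

View pics/m3.png

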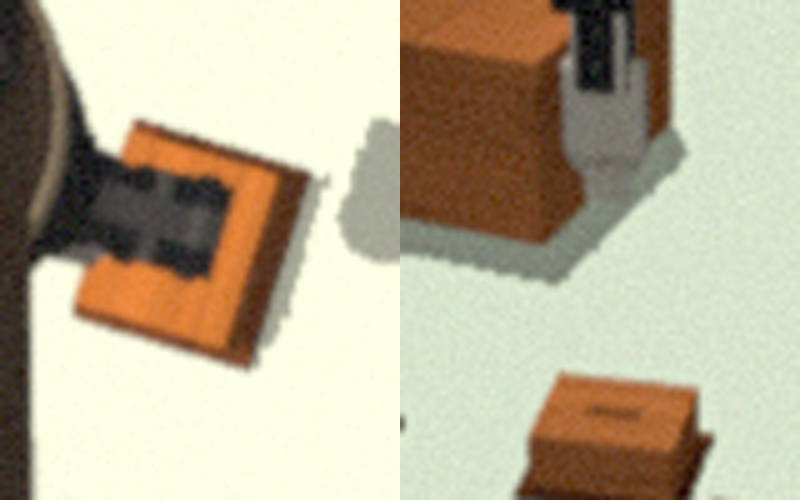

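The key hangs upright in the jaws. Its tip is at about side px (261.4,150), and the empty stand slot is at (262.6,192). I'll compare this with the expected key pose.

Run:
```python
from h import *
s,t=load("side2"),load("top2")
k=np.array([.5871,.1702,.1341]);x=np.array([np.cos(np.radians(-16)),np.sin(np.radians(-16)),0]);y=np.array([-x[1],x[0],0])
C=lambda P:((proj(s,P)-[220,110])*5+[400,0]+2.5).round(0).tolist()
print("tip",C([k-y*.002,k+x*.009-y*.002,k-x*.009-y*.002]),"top",C([k+[0,0,.06]-y*.006-x*.017,k+[0,0,.06]-y*.006+x*.017]),"tcp",C([k+[0,0,.038]]))
q=ray(s,(262.2,191.9),.03);print("stand slot side",q)
# dark slot centroid
g=s["color"].astype(float).sum(2)
P=[(ray(s,(u,v),.03)[:2],g[v,u]) for u in range(255,272) for v in range(188,197)]
X=np.array([p[0] for p in P]);w=np.array([p[1] for p in P]);W=np.clip(np.median(w)-w-40,0,None);mu=W@X/W.sum();Cc=(X-mu).T@np.diag(W)@(X-mu);e,V=np.linalg.eigh(Cc);print(mu,np.degrees(np.arctan2(V[1,1],V[0,1])),np.sqrt(e/W.sum()))
```

```text
tip [[605.0, 196.0], [627.0, 198.0], [584.0, 194.0]] top [[559.0, 60.0], [642.0, 66.0]] tcp [[605.0, 109.0]]
stand slot side [0.58804348 0.16940965 0.03      ]
[0.58846673 0.16793886] 160.6252140811116 [0.0016621 0.0060888]
```

{"fn": "play_rows", "kwargs": {
  "increments": [
    [[-0.0593, -0.2843, 0, 0, 0, 0, -1], [-0.0593, -0.2843, 0, 0, 0, 0, -1], [-0.0593, -0.2843, 0, 0, 0, 0, -1], [-0.0593, -0.2843, 0, 0, 0, 0, -1], [-0.0593, -0.2843, 0, 0, 0, 0, -1], [-0.0593, -0.2843, 0, 0, 0, 0, -1], [-0.0593, -0.2843, 0, 0, 0, 0, -1], [-0.0593, -0.2843, 0, 0, 0, 0, -1], [-0.0593, -0.2843, 0, 0, 0, 0, -1], [-0.0593, -0.2843, 0, 0, 0, 0, -1], [-0.0593, -0.2843, 0, 0, 0, 0, -1], [-0.0593, -0.2843, 0, 0, 0, 0, -1], [-0.0593, -0.2843, 0, 0, 0, 0, -1], [-0.0593, -0.2843, 0, 0, 0, 0, -1], [-0.0593, -0.2843, 0, 0, 0, 0, -1], [-0.0593, -0.2843, 0, 0, 0, 0, -1], [-0.0593, -0.2843, 0, 0, 0, 0, -1]]
  ]
}}

```text
time: 6.47
tool_pos: [0.557, -0.2245, 0.1705]
tool_rot: [180.0, -0.1, 164.0]
ft_force: [-0.3, 1.0, -1.0]
opening: 0.0101
finger_force: 58.6
```

{"fn": "play_rows", "kwargs": {
  "increments": [
    [[0, 0, 0, 0, 0, -0.0328, -1], [0, 0, 0, 0, 0, -0.0328, -1], [0, 0, 0, 0, 0, -0.0328, -1], [0, 0, 0, 0, 0, -0.0328, -1], [0, 0, 0, 0, 0, -0.0328, -1], [0, 0, 0, 0, 0, -0.0328, -1], [0, 0, 0, 0, 0, -0.0328, -1], [0, 0, 0, 0, 0, -0.0328, -1], [0, 0, 0, 0, 0, -0.0328, -1], [0, 0, 0, 0, 0, -0.0328, -1], [0, 0, 0, 0, 0, 0, -1], [0, 0, 0, 0, 0, 0, -1], [0, 0, 0, 0, 0, 0, -1]]
  ]
}}

```text
time: 7.55
tool_pos: [0.5576, -0.2235, 0.1712]
tool_rot: [179.9, -0.0, -137.2]
ft_force: [0.0, 0.4, -0.4]
opening: 0.0104
finger_force: 58.7
```

Run:
```python
from h import *
plan([.5578,-.2237,.125],223)
```

```text
t 7.55 pos [ 0.5576 -0.2235  0.1712] rot [ 1.7994e+02 -3.0000e-02 -1.3720e+02] shift/80mm [ 2.000e-04 -4.100e-03  5.777e-01] turn/pi [ 0.0003 -0.0001 -0.0011] minrows 2.0 1.0
```

{"fn": "play_rows", "kwargs": {
  "increments": [
    [[0, -0.004, 0.15, 0, 0, -0.001, -1], [0, 0, 0.2, 0, 0, 0, -1], [0, 0, 0.15, 0, 0, 0, -1], [0, 0, 0.07, 0, 0, 0, -1], [0, 0, 0, 0, 0, 0, -1], [0, 0, 0, 0, 0, 0, -1]]
  ]
}}

```text
time: 8.05
tool_pos: [0.558, -0.2238, 0.126]
tool_rot: [180.0, -0.0, -136.8]
ft_force: [-0.4, 0.1, -0.5]
opening: 0.0102
finger_force: 58.7
```

Run:
```python
from h import *
from cell import cams
plan([.5578,-.2237,.125],223)
for n in("top","side"):
    d=cams.get_image(n);np.savez(f"pics/{n}3.npz",**d)
t,s=load("top3"),load("side3")
m=np.hstack([crop(t,385,190,60,75,6)[:450,:350],crop(s,225,250,75,75,6)])
cv2.imwrite("pics/m4.png",np.clip(m.astype(float)*1.5,0,255).astype(np.uint8))
```

```text
t 8.05 pos [ 0.558  -0.2238  0.126 ] rot [ 1.7996e+02 -2.0000e-02 -1.3683e+02] shift/80mm [0.0011 0.003  0.0122] turn/pi [ 0.0002 -0.0001  0.0009] minrows 1.0 1.0
```

View pics/m4.png

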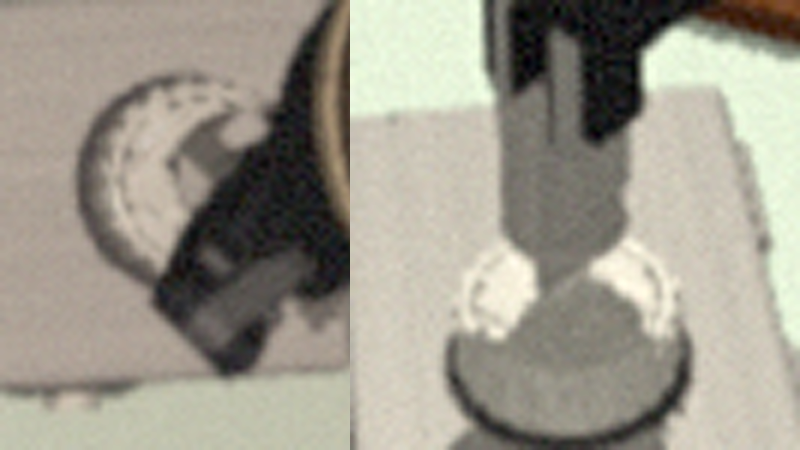

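The blade hangs over the knob, lined up with the slot; its tip is at about side-crop (562,285), against a projected slot centre of (568,298). I'll insert gently and watch the force.

{"fn": "play_rows", "kwargs": {
  "increments": [
    [[0, 0, 0.03, 0, 0, 0, -1], [0, 0, 0.03, 0, 0, 0, -1], [0, 0, 0.03, 0, 0, 0, -1], [0, 0, 0.03, 0, 0, 0, -1], [0, 0, 0.025, 0, 0, 0, -1], [0, 0, 0, 0, 0, 0, -1], [0, 0, 0, 0, 0, 0, -1]]
  ]
}}

```text
time: 8.73
tool_pos: [0.5581, -0.2238, 0.1146]
tool_rot: [180.0, -0.0, -136.8]
ft_force: [0.1, 0.1, -0.2]
opening: 0.0104
finger_force: 58.7
```

{"fn": "play_rows", "kwargs": {
  "increments": [
    [[0, 0, 0.03, 0, 0, 0, -1], [0, 0, 0.03, 0, 0, 0, -1], [0, 0, 0.03, 0, 0, 0, -1], [0, 0, 0.03, 0, 0, 0, -1], [0, 0, 0, 0, 0, 0, -1], [0, 0, 0, 0, 0, 0, -1]]
  ],
  "newtons": 90
}}

```text
time: 9.23
tool_pos: [0.558, -0.2238, 0.1049]
tool_rot: [180.0, -0.0, -136.8]
ft_force: [0.3, 0.1, -1.1]
opening: 0.0091
finger_force: 92.6
```

{"fn": "play_rows", "kwargs": {
  "increments": [
    [[0, 0, 0, 0, 0, 0.0222, -1], [0, 0, 0, 0, 0, 0.0222, -1], [0, 0, 0, 0, 0, 0.0222, -1], [0, 0, 0, 0, 0, 0.0222, -1], [0, 0, 0, 0, 0, 0.0222, -1], [0, 0, 0, 0, 0, 0.0222, -1], [0, 0, 0, 0, 0, 0.0222, -1], [0, 0, 0, 0, 0, 0.0222, -1], [0, 0, 0, 0, 0, 0.0222, -1], [0, 0, 0, 0, 0, 0.0222, -1]]
  ]
}}

```text
time: 10.07
tool_pos: [0.5582, -0.2241, 0.1053]
tool_rot: [-180.0, 0.0, -176.9]
ft_force: [-1.4, -1.4, 0.1]
opening: 0.0093
finger_force: 92.8
```

```bash
python3 -c "
from cell import env
s=env.state();print(s['tool_pos'],s['tool_rot'],s['ft_force'],s['moment'])"
```

```text
[ 0.55818933 -0.22409868  0.10527995] [-1.79976507e+02  2.10439637e-03 -1.76944036e+02] [-1.40578505 -1.35780811  0.09705246] [-0.45313913  0.19202807  0.31803922]
```

Torque is building as expected, with small lateral forces. I'll keep turning.

{"fn": "play_rows", "kwargs": {
  "increments": [
    [[0, 0, 0, 0, 0, 0.0222, -1], [0, 0, 0, 0, 0, 0.0222, -1], [0, 0, 0, 0, 0, 0.0222, -1], [0, 0, 0, 0, 0, 0.0222, -1], [0, 0, 0, 0, 0, 0.0222, -1], [0, 0, 0, 0, 0, 0.0222, -1], [0, 0, 0, 0, 0, 0.0222, -1], [0, 0, 0, 0, 0, 0.0222, -1], [0, 0, 0, 0, 0, 0.0222, -1], [0, 0, 0, 0, 0, 0.0222, -1], [0, 0, 0, 0, 0, 0, -1], [0, 0, 0, 0, 0, 0, -1], [0, 0, 0, 0, 0, 0, -1]]
  ]
}}

```text
time: 11.15
tool_pos: [0.5583, -0.2238, 0.1052]
tool_rot: [180.0, 0.0, 143.4]
ft_force: [-0.2, -0.3, -0.7]
opening: 0.0092
finger_force: 92.8
```

```bash
python3 -c "
from cell import env
s=env.state();print(s['tool_pos'],s['tool_rot'],s['ft_force'],s['moment'])"
```

```text
[ 0.5583129  -0.22384741  0.10522671] [1.79991343e+02 9.84525584e-03 1.43406830e+02] [-0.2078957  -0.28181795 -0.68421847] [ 0.06215242  0.00275606 -0.03451022]
```

{"fn": "play_rows", "kwargs": {
  "increments": [
    [[0, 0, 0, 0, 0, 0.02, -1], [0, 0, 0, 0, 0, 0.02, -1], [0, 0, 0, 0, 0, 0.015, -1], [0, 0, 0, 0, 0, 0, -1], [0, 0, 0, 0, 0, 0, -1]]
  ]
}}

```text
time: 11.57
tool_pos: [0.5579, -0.2239, 0.1051]
tool_rot: [-180.0, -0.0, 133.5]
ft_force: [-3.0, -2.4, 0.9]
opening: 0.0093
finger_force: 93.0
```

```bash
python3 -c "
from cell import env
s=env.state();print(s['tool_pos'],s['tool_rot'],s['ft_force'],s['moment'])"
```

```text
[ 0.55789166 -0.22391703  0.10512824] [-1.79978368e+02 -1.92264861e-02  1.33535735e+02] [-3.04098872 -2.35969609  0.88827676] [-0.41957627  0.7292689   0.01980317]
```

{"fn": "play_rows", "kwargs": {
  "increments": [
    [[0, 0, 0, 0, 0, -0.02, -1], [0, 0, 0, 0, 0, -0.02, -1], [0, 0, 0, 0, 0, -0.015, -1], [0, 0, 0, 0, 0, 0, -1], [0, 0, -0.03, 0, 0, 0, -1], [0, 0, -0.05, 0, 0, 0, -1], [0, 0, -0.05, 0, 0, 0, -1], [0, 0, -0.1, 0, 0, 0, -1], [0, 0, -0.2, 0, 0, 0, -1], [0, 0, -0.2, 0, 0, 0, -1], [0, 0, -0.2, 0, 0, 0, -1], [0, 0, -0.1, 0, 0, 0, -1], [0, 0, 0, 0, 0, -0.0355, -1], [0, 0, 0, 0, 0, -0.0355, -1], [0, 0, 0, 0, 0, -0.0355, -1], [0, 0, 0, 0, 0, -0.008, -1], [0, 0, 0, 0, 0, 0, -1]]
  ]
}}

```text
time: 12.98
tool_pos: [0.5582, -0.2239, 0.1798]
tool_rot: [-180.0, 0.0, 164.0]
ft_force: [-0.7, -0.2, -0.9]
opening: 0.0092
finger_force: 92.7
```

Run:
```python
from h import *
plan([.5872,.1703,.18],164)
```

```text
t 12.9833 pos [ 0.5582 -0.2239  0.1798] rot [-1.8000e+02  1.0000e-02  1.6396e+02] shift/80mm [ 1.0131e+00  4.8354e+00 -2.7000e-03] turn/pi [-0.      0.0001 -0.0002] minrows 14.0 1.0
```

{"fn": "play_rows", "kwargs": {
  "increments": [
    [[0.0596, 0.2844, 0, 0, 0, 0, -1], [0.0596, 0.2844, 0, 0, 0, 0, -1], [0.0596, 0.2844, 0, 0, 0, 0, -1], [0.0596, 0.2844, 0, 0, 0, 0, -1], [0.0596, 0.2844, 0, 0, 0, 0, -1], [0.0596, 0.2844, 0, 0, 0, 0, -1], [0.0596, 0.2844, 0, 0, 0, 0, -1], [0.0596, 0.2844, 0, 0, 0, 0, -1], [0.0596, 0.2844, 0, 0, 0, 0, -1], [0.0596, 0.2844, 0, 0, 0, 0, -1], [0.0596, 0.2844, 0, 0, 0, 0, -1], [0.0596, 0.2844, 0, 0, 0, 0, -1], [0.0596, 0.2844, 0, 0, 0, 0, -1], [0.0596, 0.2844, 0, 0, 0, 0, -1], [0.0596, 0.2844, 0, 0, 0, 0, -1], [0.0596, 0.2844, 0, 0, 0, 0, -1], [0.0596, 0.2844, 0, 0, 0, 0, -1], [0, 0, 0, 0, 0, 0, -1], [0, 0, 0, 0, 0, 0, -1], [0, 0, 0, 0, 0, 0, -1]]
  ]
}}

```text
time: 14.65
tool_pos: [0.5875, 0.1699, 0.1795]
tool_rot: [-180.0, -0.0, 163.8]
ft_force: [0.3, -0.2, -1.2]
opening: 0.0091
finger_force: 92.7
```

Run:
```python
from h import *
from cell import cams
plan([.5872,.1703,.052],164)
for n in("top","side"):
    d=cams.get_image(n);np.savez(f"pics/{n}4.npz",**d)
t,s=load("top4"),load("side4")
m=np.hstack([crop(t,380,185,80,80,5),crop(s,220,110,80,100,5)[:400]])
cv2.imwrite("pics/m5.png",np.clip(m.astype(float)*1.5,0,255).astype(np.uint8))
```

```text
t 14.65 pos [0.5875 0.1699 0.1795] rot [-1.7998e+02 -1.0000e-02  1.6385e+02] shift/80mm [0.0046 0.0044 1.5939] turn/pi [-0.0001 -0.0001 -0.0008] minrows 5.0 1.0
```

View pics/m5.png

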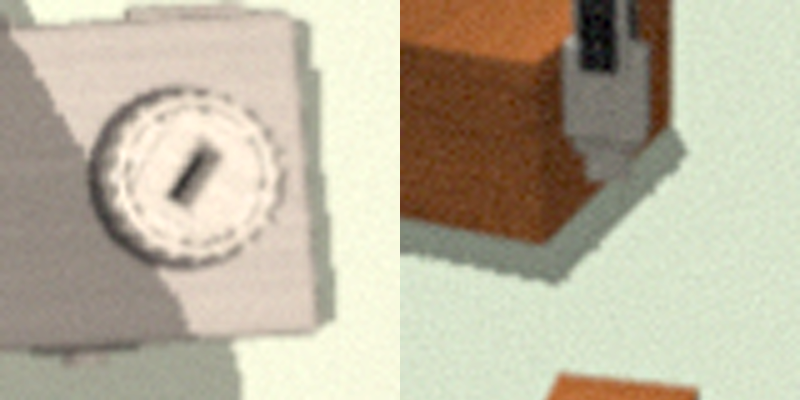

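The knob's slot at about (195,172) in the crop has swung by about 80° and stayed there, so it is locked. The key is still upright, so I'll lower it into the stand.

{"fn": "play_rows", "kwargs": {
  "increments": [
    [[0.0046, 0.0044, 0.15, 0, 0, -0.0008, -1], [0, 0, 0.25, 0, 0, 0, -1], [0, 0, 0.3, 0, 0, 0, -1], [0, 0, 0.25, 0, 0, 0, -1], [0, 0, 0.15, 0, 0, 0, -1], [0, 0, 0.03, 0, 0, 0, -1], [0, 0, 0.04, 0, 0, 0, -1], [0, 0, 0.04, 0, 0, 0, -1], [0, 0, 0.04, 0, 0, 0, -1], [0, 0, 0.04, 0, 0, 0, -1], [0, 0, 0.04, 0, 0, 0, -1], [0, 0, 0.04, 0, 0, 0, -1], [0, 0, 0, 0, 0, 0, -1], [0, 0, 0, 0, 0, 0, -1]]
  ]
}}

```text
time: 15.92
tool_pos: [0.5874, 0.1706, 0.0699]
tool_rot: [-180.0, -0.0, 164.0]
ft_force: [0.7, -0.5, -0.7]
opening: 0.0091
finger_force: 92.7
```

{"fn": "play_rows", "kwargs": {
  "increments": [
    [[0, 0, 0.03, 0, 0, 0, -1], [0, 0, 0.03, 0, 0, 0, -1], [0, 0, 0.03, 0, 0, 0, -1], [0, 0, 0.03, 0, 0, 0, -1], [0, 0, 0.03, 0, 0, 0, -1], [0, 0, 0.03, 0, 0, 0, -1], [0, 0, 0.03, 0, 0, 0, -1], [0, 0, 0, 0, 0, 0, -1], [0, 0, 0, 0, 0, 0, -1]]
  ]
}}

```text
time: 16.67
tool_pos: [0.5874, 0.1706, 0.053]
tool_rot: [-180.0, -0.0, 164.0]
ft_force: [-0.8, -0.3, 0.2]
opening: 0.0095
finger_force: 92.7
```

No resistance. I'll press the last millimetre home, release gradually, and back off.

{"fn": "play_rows", "kwargs": {
  "increments": [
    [[0, 0, 0.008, 0, 0, 0, -1], [0, 0, 0.006, 0, 0, 0, -1], [0, 0, 0, 0, 0, 0, -1]]
  ],
  "newtons": 30
}}

```text
time: 16.92
tool_pos: [0.5876, 0.1707, 0.0523]
tool_rot: [180.0, 0.0, 164.0]
ft_force: [-0.9, -0.5, 2.8]
opening: 0.0091
finger_force: 93.2
```

{"fn": "play_rows", "kwargs": {
  "increments": [
    [[0, 0, 0, 0, 0, 0, -0.7], [0, 0, 0, 0, 0, 0, -0.6], [0, 0, 0, 0, 0, 0, -0.4], [0, 0, 0, 0, 0, 0, -0.1], [0, 0, 0, 0, 0, 0, 0.2], [0, 0, 0, 0, 0, 0, 0.2], [0, 0, 0, 0, 0, 0, 0.2], [0, 0, 0, 0, 0, 0, 0.2], [0, 0, -0.1, 0, 0, 0, 0.2], [0, 0, -0.2, 0, 0, 0, 0.2], [0, 0, -0.3, 0, 0, 0, 0.2], [0, 0, -0.4, 0, 0, 0, 0.2], [0, 0, -0.4, 0, 0, 0, 0.2], [0, 0, -0.4, 0, 0, 0, 0.2], [0, 0, -0.2, 0, 0, 0, 0.2], [0, 0, 0, 0, 0, 0, 0.2], [0, 0, 0, 0, 0, 0, 0.2], [0, 0, 0, 0, 0, 0, 0.2]]
  ]
}}

```text
time: 18.42
tool_pos: [0.587, 0.1705, 0.2117]
tool_rot: [-180.0, -0.0, 164.0]
ft_force: [-0.3, 0.3, -1.1]
opening: 0.051
finger_force: 0.0
```

Run:
```python
from h import *
from cell import cams
for n in("top","side"):
    d=cams.get_image(n);np.savez(f"pics/{n}5.npz",**d)
t,s=load("top5"),load("side5")
m=np.hstack([crop(t,380,185,80,80,5),crop(s,220,150,80,80,5)])
cv2.imwrite("pics/m6.png",np.clip(m.astype(float)*1.5,0,255).astype(np.uint8))
```

```text
(no output)
```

View pics/m6.png

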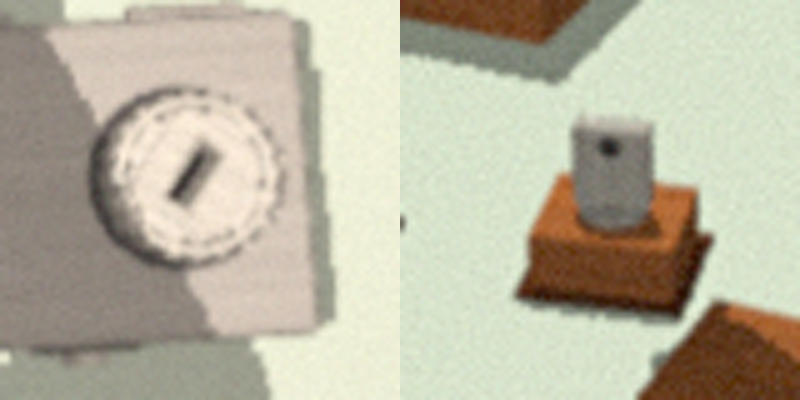

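The key stands upright and fully home at about crop (613,170), as at the start. The knob is still turned, and the gripper is clear.

```bash
python3 -c "
from cell import env
print(env.job_done())"
```

```text
the job is handed in; nothing more can be done
None
```

I turned the lock knob to its stop, and it stayed there. The key is back upright and fully home in its stand, the gripper is clear, and I handed the job in at about 18.5 s; the hand-in gave no verdict.

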